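# Sweep the discards into the drawer and shut it

## Task

Clear the three discarded fragments (two sherds and a flint flake) off the front of the little cabinet's top into its open drawer, then push the drawer gently shut until it clicks fully home. Do not slam it, and leave the loupe and the lens cap at the back of the cabinet's top, and the brush on the desk, where they are.

Things in the scene. Friction and masses are not known exactly. Their poses are not given: they have to be found in the camera images.
- cabinet: Low grey one-drawer sorting cabinet, fixed to the desk, 220 deep (its x axis) x 200 wide (y) mm, top plate 95 mm above the desk. Origin: centre of its underside, on the desk. Its x axis points from front to back; the front face with the drawer is at x = -110 mm and looks to the robot's left.
- cabinet_lip (a point): Middle of the open front edge of the cabinet's top, 95 mm above the desk; axes as the cabinet's. Things pushed over this edge fall into the open drawer. The flat top has wooden rails 12 mm high along both sides (inner faces at y = +-84 mm) and along the back (inner face 208 mm behind this edge).
- drawer (a joint): How far the drawer is open, in m: 0 fully home, 0.14 fully out; starts 0.11 to 0.135 open. Runs with about 1 N of friction and some damping. A sprung roller detent has its crest about 7 mm before home: pushing over it takes about 5 to 8 N in all, after which the drawer is drawn home against a hard stop and stays.
- drawer_front (a point): Middle of the outer face of the drawer's white front panel (196 wide x 80 high x 12 thick mm, 13 to 93 mm above the desk), 53 mm above the desk. Axes as the cabinet's: shut is towards +x; when home this point lies 12.5 mm in front of the cabinet's face. A steel bar pull, 64 mm wide, stands 20 mm out from the panel 30 mm above the desk (bar top 34 mm); the panel above it is clear.
- drawer_in (a point): Middle of the drawer's inner floor, 18 mm above the desk; axes as the cabinet's. The open box is 175 mm wide and 195 mm long inside, its side walls reach 58 mm above the desk; the cabinet's opening is 87 mm high, so fragments lying in the drawer pass under it.
- sherd_2_centre (a point): Brown-grey pottery sherd, 39x54x14 mm, the largest of the three, lying flat on the front half of the cabinet's top at the start. The point is its middle, half-way up (7 mm above what it lies on); its y axis is its long side. A discard: it goes into the drawer.
- flint_flake_centre (a point): Dark flint flake, 27x44x14 mm, lying flat on the front half of the cabinet's top at the start. The point is its middle, half-way up (7 mm above what it lies on); its y axis is its long side. A discard: it goes into the drawer.
- sherd_3_centre (a point): Orange-brown pottery sherd, 26x41x12 mm, the smallest, lying flat on the front half of the cabinet's top at the start. The point is its middle, half-way up (6 mm above what it lies on); its y axis is its long side. A discard: it goes into the drawer.
- loupe: Loupe, a short black cylinder with a pale rim, 42 mm across, 36 mm high, standing on the back part of the cabinet's top. Origin: centre of its underside. Stays.
- lens_cap: Round black lens cap, 54 mm across, 10 mm high, on the back part of the cabinet's top beside the loupe. Origin: centre of its underside. Stays.
- brush: Flat brush with wooden handle, 31x201x16 mm, lying on the desk to the left of the drawer. Origin: centre of its underside. Stays.

How it is judged:
On the way, in this order (a step that is already met when the one before it is completed fails the run):
1. all three fragments lie in the drawer while it is still open (x of sherd_2_centre in the frame of drawer_front between 0.01 and 0.21 m and y of sherd_2_centre in the frame of drawer_front between -0.088 and 0.088 m and z of sherd_2_centre in the frame of drawer_front between -0.045 and 0.02 m and x of flint_flake_centre in the frame of drawer_front between 0.01 and 0.21 m and y of flint_flake_centre in the frame of drawer_front between -0.088 and 0.088 m and z of flint_flake_centre in the frame of drawer_front between -0.045 and 0.02 m and x of sherd_3_centre in the frame of drawer_front between 0.01 and 0.21 m and y of sherd_3_centre in the frame of drawer_front between -0.088 and 0.088 m and z of sherd_3_centre in the frame of drawer_front between -0.045 and 0.02 m and value of joint drawer above 0.03 m), for 0.2 s.
2. the drawer is pushed home over its detent (value of joint drawer below 0.003 m), for 0.3 s.
At the end, for the whole second after the job is handed in: The drawer is home (less than 3 mm open), all three fragments lie inside it below its opening's top, and the loupe, the lens cap and the brush are within 25 mm of where they stood (x of sherd_2_centre in the frame of drawer_front between 0.01 and 0.21 m and y of sherd_2_centre in the frame of drawer_front between -0.088 and 0.088 m and z of sherd_2_centre in the frame of drawer_front between -0.045 and 0.02 m and x of flint_flake_centre in the frame of drawer_front between 0.01 and 0.21 m and y of flint_flake_centre in the frame of drawer_front between -0.088 and 0.088 m and z of flint_flake_centre in the frame of drawer_front between -0.045 and 0.02 m and x of sherd_3_centre in the frame of drawer_front between 0.01 and 0.21 m and y of sherd_3_centre in the frame of drawer_front between -0.088 and 0.088 m and z of sherd_3_centre in the frame of drawer_front between -0.045 and 0.02 m and value of joint drawer below 0.003 m and distance of each of loupe, lens_cap, brush from where it was at the start of the episode below 0.025 m); the robot touches nothing.
It fails at once if the drawer is slammed: it closes faster than 0.45 m/s (velocity of joint drawer below -0.45 m/s).
It fails at once if the loupe, the lens cap or the brush is shifted by more than 25 mm (distance of any of loupe, lens_cap, brush from where it was at the start of the episode above 0.025 m).
It also fails if it takes over 61 s, if anything falls off the work surface, if the arm or the gripper's body presses on something with over 40 N, if the wrist force passes 120 N, or if a joint passes its speed limit or range.

## Robot

A 7-joint arm with a two-finger parallel gripper is mounted at the origin on a cart in front of the work surface, level with it; the furniture and walls round the work are solid. World frame = base frame: x ahead of the robot, y to its left, z up, the work surface at z = 0. Lengths are in m, angles in rad, forces in N, time in s.
With the tool pointing down it reaches from about 0.425 to 0.875 m from the base axis. Payload 8.4 kg.
Tool frame: the origin (TCP) lies at the very end of the fingers, on their centre line; the grasp point (between the pads) lies 19 mm behind it; z points along the fingers, y is the direction in which the jaws open and shut (so a half turn about z gives the same grasp; the last joint's range is limited). The gripper opens to 87 mm and grips with 3 to 60 N. Pads are 19 mm wide; open, the fingers measure 117 mm over their backs; the gripper's body (75 mm by 190 mm) begins 51 mm behind the grasp point.
Start: joints at [-1.272, 0.333, 0.04, 1.465, -0.013, 1.343, -0.059], TCP at [0.252, 0.599, 0.223] pointing down, gripper open.
Joint ranges: [-2.58, 2.58], [-0.38, 2.09], [-1.3, 1.39], [0.25, 2.4], [-1.5, 4.64], [0.08, 2.09], [-2.65, 2.65]. Speed limits (rad/s): [2.22, 2.22, 2.79, 2.79, 3.14, 3.14, 3.14].

## Interface

Orientations are given as a unit quaternion [x, y, z, w].
In Python, from cell import telemetry, read_camera, calibration, r gives the robot as it stands.
- The arm moves only by the tool play_rows, never from a script. Its argument "plan" is a list that holds one entry, the list of rows, each a list of 7 numbers: the closure, from 0 (fully open) to 1 (shut), then the shift along the tool's x, y, z in cm, then the turn, a rotation vector about the tool's x, y, z in rad. A call has 1 to 10 rows; each row shifts and turns the pose as measured when the row begins, along the tool's axes as they then stand; what a row does not reach is not made up. A row lasts 1/12 s, in which the tool goes at most 41.7 mm and 7.16 degrees, less where a joint would pass 70% of its speed; a pose out of reach is approached as far as the arm can. A call with a gripper value outside its range is refused whole. The fingers move at their own pace and stop on an object; the grip force is fixed at half the most. Time passes only in rows, so rows that do not move let the fingers close. It gives the time, the measured TCP pose, the force and the opening at its end, in the units of the state.
- telemetry.get_obs(): the state, without advancing time (a new reading comes with each control period).
- read_camera(name): name is "scene" or "top"; returns (picture, depth): 384x512x3 uint8, red, green, blue; 384x512 float32, m along the optical axis (not along the pixel's ray), 0 where there is no reading.
- calibration(name): a dict with "fovy" (degrees; the focal length in pixels is half the picture's height over the tangent of half this angle, whatever the lens; pixels are square), "cx", "cy" (the principal point, pixels), "xyz" and "attitude" of the camera in the world. Camera axes: x right, y down, z forward; pixel columns grow to the right and rows downward; lengths in m; the calibration is good to about 2 mm. A picture is of the moment at which its call begins. calibration takes no time and is no camera call.
- r.close_job(): hands the job in, once; it reports no verdict.
The state is a dict: "clock": time; "joint_positions": joint angles; "qvel": joint speeds; "tau": joint torques, N m; "tcp_pos": TCP position; "eef_rot": TCP orientation; "force": force on the tool from outside, world axes, zero at the start; "ft_torque": the same for the moment, N m; "grip_width": finger opening in m.
Only numpy, scipy, OpenCV 4.12 (cv2) and the standard library are available. Lean on these libraries where they do the work, as an engineer would, in place of code of your own. Each camera call takes 0.05 s, during which the arm holds its last target.

## Working session

There is one attempt and no reset: what is moved stays moved. The work goes in short steps, Python scripts to look and compute and a tool call to move; the robot and the scene stay as the last step left them, time stands still between calls to the robot, and variables do not carry over. Pictures are saved under pics/ and viewed, and the job is handed in when it is done.

Besides the shell and the picture viewer there is one more tool, called in YAML: its name, and indented under it one key for each argument. play_rows: Moves the arm, as the interface text tells. Its arguments: {"type":"object","properties":{"plan":{"type":"array","items":{"type":"array","items":{"type":"array","items":{"type":"number"}}}}},"required":["plan"]}

```bash
ls; mkdir -p pics
python3 - <<'E'
from cell import telemetry, read_camera, calibration, r
import cv2,json
print(telemetry.get_obs())
import numpy as np
for n in("top","scene"):
    p,d=read_camera(n); c=calibration(n); print(n,c)
    cv2.imwrite(f"pics/{n}0.png",cv2.cvtColor(p,cv2.COLOR_RGB2BGR)); np.savez(f"{n}0.npz",p=p,d=d)
E
```

```text
pics
{'clock': 0.0, 'joint_positions': array([-1.27219166,  0.33393985,  0.0399022 ,  1.46626875, -0.01338471,
        1.34335691, -0.0585241 ]), 'qvel': array([-0.00079095, -0.00032959, -0.00083881, -0.00134881, -0.00068411,
        0.00044684, -0.00096238]), 'tau': array([-1.09634802e-04, -6.56348491e+01,  1.33511849e+00, -4.03809285e+01,
       -5.98848425e-02,  4.44632163e-02,  1.56541878e-04]), 'tcp_pos': array([0.25166688, 0.59877079, 0.22164224]), 'eef_rot': array([ 1.97625049e-01,  9.80277314e-01, -8.47655545e-04, -9.92386978e-05]), 'force': array([ 0.94682976, -0.09735946,  0.04735921]), 'ft_torque': array([-0.02793827,  0.00564365,  0.05742309]), 'grip_width': 0.08709825373555967}
top {'fovy': 51.26384517733335, 'cx': 252.84211591436318, 'cy': 193.2056177381554, 'xyz': array([ 0.2669319 , -0.1134065 ,  1.00745949]), 'attitude': array([-0.70040743,  0.70698682, -0.07228871,  0.06613176])}
scene {'fovy': 45.85338672805031, 'cx': 257.41426991735136, 'cy': 190.43352436659737, 'xyz': array([-0.20919624,  0.84835934,  0.57905808]), 'attitude': array([-0.23700959,  0.80098059, -0.52334885,  0.16841175])}
```

View pics/top0.png

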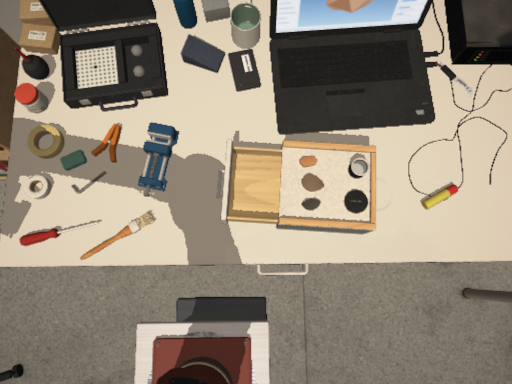

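View pics/scene0.png

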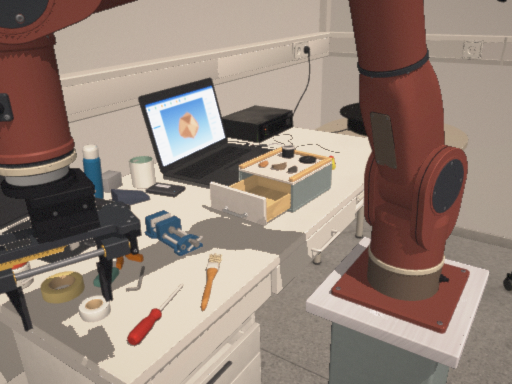

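The top view shows the cabinet (x 228–377 px), its lip at about column 280 and the drawer front at about column 227. The fragments are at about (308,160), (313,183) and (311,203). The loupe is at (359,166), the lens cap at (357,201) and the brush at (118,237).

```bash
cat > h.py <<'E'
import numpy as np,cv2
from scipy.spatial.transform import Rotation as R
from cell import telemetry, read_camera, calibration, r
def cam(n):
    c=calibration(n); f=192/np.tan(np.radians(c['fovy']/2)); return c,f,R.from_quat(c['attitude']).as_matrix()
def plane(n,uv,z):
    c,f,M=cam(n); uv=np.atleast_2d(uv).astype(float)
    d=np.c_[(uv[:,0]-c['cx'])/f,(uv[:,1]-c['cy'])/f,np.ones(len(uv))]@M.T
    return c['xyz']+d*((z-c['xyz'][2])/d[:,2])[:,None]
def cloud(n,D):
    c,f,M=cam(n); v,u=np.mgrid[:384,:512]
    return np.stack([(u-c['cx'])/f*D,(v-c['cy'])/f*D,D],-1)@M.T+c['xyz']
def proj(n,P):
    c,f,M=cam(n); q=(np.atleast_2d(P)-c['xyz'])@M; return q[:,:2]/q[:,2:]*f+[c['cx'],c['cy']]
E
python3 - <<'E'
from h import *
z=np.load('top0.npz');p,d=z['p'],z['d'];P=cloud('top',d)
for (u,v) in [(300,185),(335,185),(284,220),(330,147),(330,227),(374,185),(226,185),(255,185),(115,237),(308,160),(313,183),(311,203),(359,166),(357,201)]: print((u,v),P[v,u].round(3))
im=cv2.resize(p[130:245,205:390],None,fx=4.2,fy=4.2,interpolation=cv2.INTER_CUBIC);cv2.imwrite('pics/crop0.png',im[:,:,::-1])
# rim: rails at z~.107
m=(P[...,2]>.085)&(P[...,2]<.125);m[:130]=0;m[250:]=0;m[:,:200]=0;m[:,400:]=0
Z=P[...,2]
top=(Z>.102)&(Z<.113)&(m)
print(top.sum())
E
```

```text
(300, 185) [ 0.467 -0.233  0.092]
(335, 185) [ 0.466 -0.315  0.094]
(284, 220) [ 0.383 -0.192  0.106]
(330, 147) [ 0.555 -0.305  0.106]
(330, 227) [ 0.367 -0.297  0.103]
(374, 185) [ 0.462 -0.401  0.111]
(226, 185) [ 0.469 -0.06   0.092]
(255, 185) [ 0.485 -0.129  0.017]
(115, 237) [0.357 0.22  0.009]
(308, 160) [ 0.525 -0.252  0.104]
(313, 183) [ 0.469 -0.262  0.104]
(311, 203) [ 0.423 -0.256  0.102]
(359, 166) [ 0.503 -0.364  0.128]
(357, 201) [ 0.426 -0.361  0.105]
2663
```

View pics/crop0.png

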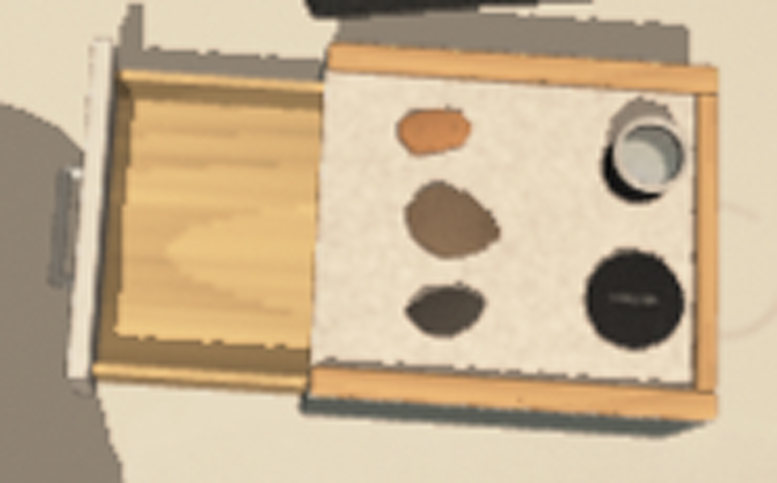

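```bash
cat > m.py <<'E'
from h import *
z=np.load('top0.npz');p,d=z['p'],z['d'];P=cloud('top',d);Z=P[...,2]
roi=np.zeros((384,512),bool);roi[130:245,200:400]=1
hsv=cv2.cvtColor(p,cv2.COLOR_RGB2HSV)
m=roi&(Z>.085)&(Z<.15)
u8=m.astype(np.uint8);n,l,s,_=cv2.connectedComponentsWithStats(u8)
for i in range(1,n):
    if s[i,4]>100: print(i,s[i])
k=1+np.argmax(s[1:,4]);Q=P[l==k]
rect=cv2.minAreaRect((Q[:,:2]*1000).astype(np.float32));print(rect,cv2.boxPoints(rect).round(1).tolist())
# rails by plane
uv=np.argwhere(roi&(Z>.102)&(Z<.112)&(hsv[...,1]>90))[:,::-1]
pp=plane('top',uv,.107)[:,:2]
rr=cv2.minAreaRect((pp*1000).astype(np.float32));print('rails',rr,cv2.boxPoints(rr).round(1).tolist())
uv=np.argwhere(roi&(Z>.08)&(Z<.1)&(np.mgrid[:384,:512][1]<240))[:,::-1]
f=plane('top',uv,.093)[:,:2];rf=cv2.minAreaRect((f*1000).astype(np.float32));print('front',rf,cv2.boxPoints(rf).round(1).tolist())
for nme,msk,zz in [('frag',roi&(hsv[...,2]<210)&(Z>.088)&(np.mgrid[:384,:512][1]>285)&(np.mgrid[:384,:512][1]<370)&(np.mgrid[:384,:512][0]>150)&(np.mgrid[:384,:512][0]<216),.105)]:
    n,l,s,c=cv2.connectedComponentsWithStats(msk.astype(np.uint8))
    for i in range(1,n):
        if s[i,4]>25:
            q=plane('top',np.argwhere(l==i)[:,::-1],zz)[:,:2]; 
            print(s[i],'mean',q.mean(0).round(3),'y',q[:,1].min().round(3),q[:,1].max().round(3),'x',q[:,0].min().round(3),q[:,0].max().round(3))
E
python3 m.py
```

```text
1 [221 139  11  82 425]
2 [ 278  140   98   91 8134]
((466.8340759277344, -295.8382568359375), (220.5078582763672, 200.541259765625), 85.75109100341797) [[358.70001220703125, -398.3999938964844], [558.7000122070312, -413.20001220703125], [575.0, -193.3000030517578], [375.0, -178.5]]
rails ((466.44952392578125, -295.909912109375), (217.9653778076172, 199.2878875732422), 85.76582336425781) [[359.0, -397.20001220703125], [557.7999877929688, -412.0], [573.9000244140625, -194.60000610351562], [375.1000061035156, -179.89999389648438]]
front ((483.7376708984375, -59.8828125), (12.743796348571777, 195.84848022460938), 85.7874984741211) [[385.6000061035156, -59.0], [580.9000244140625, -73.4000015258789], [581.9000244140625, -60.70000076293945], [386.5, -46.29999923706055]]
[346 151  24  28 434] mean [ 0.512 -0.367] y -0.397 -0.342 x 0.48 0.546
[299 155  18  13 174] mean [ 0.522 -0.251] y -0.271 -0.231 x 0.507 0.536
[301 173  23  19 323] mean [ 0.471 -0.258] y -0.285 -0.234 x 0.45 0.493
[343 189  27  27 503] mean [ 0.425 -0.358] y -0.389 -0.329 x 0.393 0.454
[301 197  20  14 204] mean [ 0.421 -0.254] y -0.276 -0.232 x 0.406 0.436
```

play_rows:
  plan:
    - [[1, 0, 0, 0, 0, 0, 0.12], [1, 0, 0, 0, 0, 0, 0.12], [1, 0, 0, 0, 0, 0, 0.12], [1, 0, 0, 0, 0, 0, 0.12], [1, 0, 0, 0, 0, 0, 0.12], [1, 0, 0, 0, 0, 0, 0.12], [1, 0, 0, 0, 0, 0, 0.12], [1, 0, 0, 0, 0, 0, 0.12], [1, 0, 0, 0, 0, 0, 0.12], [1, 0, 0, 0, 0, 0, 0.12]]

```text
clock: 0.93
tcp_pos: [0.2508, 0.5961, 0.2163]
eef_rot: [0.732, 0.682, -0.005, 0.003]
force: [-0.4, -0.5, 0.2]
grip_width: 0.0283
```

```bash
cat > go.py <<'E'
from h import *
import sys
# prints tool-frame shift (cm) to world target, and residual turn to cabinet-aligned tool
s=telemetry.get_obs(); T=R.from_quat(s['eef_rot'])
yc=np.array([.9973,-.0740,0]); z=np.array([0,0,-1.]); G=R.from_matrix(np.c_[np.cross(yc,z),yc,z])
print('t',round(s['clock'],2),'tcp',s['tcp_pos'].round(4),'F',s['force'].round(2),'grip',round(s['grip_width'],4),'q',s['joint_positions'].round(2))
print('turn',(T.inv()*G).as_rotvec().round(3)); print('toolaxes',T.as_matrix().T.round(3).tolist())
for a in sys.argv[1:]:
    t=np.array(eval(a)); print(a,'cm in tool now',(T.inv().apply(t-s['tcp_pos'])*100).round(2),' in goal axes',(G.inv().apply(t-s['tcp_pos'])*100).round(2))
E
python3 go.py .5,.3,.25 .55,0,.25 .47,-.305,.22
```

```text
t 0.93 tcp [0.2508 0.5961 0.2163] F [-0.44 -0.47  0.17] grip 0.0283 q [-1.41  0.34  0.22  1.48 -0.07  1.34 -1.26]
turn [-0.003  0.011  0.003]
toolaxes [[0.071, 0.997, -0.011], [0.997, -0.071, -0.003], [-0.004, -0.011, -1.0]]
.5,.3,.25 cm in tool now [-27.8   26.95  -3.15]  in goal axes [-27.69  27.04  -3.37]
.55,0,.25 cm in tool now [-57.37  34.07  -2.85]  in goal axes [-57.24  34.25  -3.37]
.47,-.305,.22 cm in tool now [-88.33  28.26   0.5 ]  in goal axes [-88.24  28.53  -0.37]
```

play_rows:
  plan:
    - [[1, -2.8, 2.7, -0.4, 0, 0, 0], [1, -2.8, 2.7, -0.4, 0, 0, 0], [1, -2.8, 2.7, -0.4, 0, 0, 0], [1, -2.8, 2.7, -0.4, 0, 0, 0], [1, -2.8, 2.7, -0.4, 0, 0, 0], [1, -2.8, 2.7, -0.4, 0, 0, 0], [1, -2.8, 2.7, -0.4, 0, 0, 0], [1, -2.8, 2.7, -0.4, 0, 0, 0], [1, -2.8, 2.7, -0.4, 0, 0, 0], [1, -2.8, 2.7, -0.4, 0, 0, 0]]

```text
clock: 1.77
tcp_pos: [0.4973, 0.2912, 0.2532]
eef_rot: [0.729, 0.684, -0.01, 0.002]
force: [0.4, 0.0, 0.3]
grip_width: 0.0001
```

```bash
python3 go.py .55,0,.25 .47,-.305,.22
```

```text
t 1.77 tcp [0.4973 0.2912 0.2532] F [0.41 0.05 0.29] grip 0.0001 q [-0.99  0.19  0.44  1.61 -0.07  1.38 -0.6 ]
turn [-0.011  0.017  0.011]
toolaxes [[0.063, 0.998, -0.017], [0.998, -0.063, -0.011], [-0.012, -0.016, -1.0]]
.55,0,.25 cm in tool now [-28.72   7.11   0.72]  in goal axes [-28.65   7.41   0.32]
.47,-.305,.22 cm in tool now [-59.61   1.09   4.3 ]  in goal axes [-59.66   1.69   3.32]
```

play_rows:
  plan:
    - [[1, -4, 0.6, 0, 0, 0, 0], [1, -4, 0.6, 0, 0, 0, 0], [1, -4, 0.6, 0, 0, 0, 0], [1, -4, 0.6, 0, 0, 0, 0], [1, -4, 0.6, 0, 0, 0, 0], [1, -4, 0.2, 0, 0, 0, 0], [1, -4, -0.4, 0, 0, 0, 0], [1, -4, -0.4, 0, 0, 0, 0], [1, -4, -0.4, 0, 0, 0, 0], [1, -4, -0.4, 0, 0.01, 0.017, 0.011]]

```text
clock: 2.6
tcp_pos: [0.4878, -0.1213, 0.258]
eef_rot: [0.733, 0.68, -0.008, -0.008]
force: [1.0, 0.8, -0.2]
grip_width: 0.0006
```

```bash
python3 go.py .47,-.303,.25 .47,-.303,.15
```

```text
t 2.6 tcp [ 0.4878 -0.1213  0.258 ] F [ 1.04  0.85 -0.21] grip 0.0006 q [-0.6   0.01  0.77  1.78 -0.    1.38  0.09]
turn [-0.022  0.001 -0.001]
toolaxes [[0.075, 0.997, -0.001], [0.997, -0.075, -0.022], [-0.022, 0.0, -1.0]]
.47,-.303,.25 cm in tool now [-18.25  -0.39   0.84]  in goal axes [-18.25  -0.43   0.8 ]
.47,-.303,.15 cm in tool now [-18.23  -0.17  10.84]  in goal axes [-18.25  -0.43  10.8 ]
```

play_rows:
  plan:
    - [[1, -3, 0, 0.1, -0.011, 0, 0], [1, -3.5, -0.1, 0.2, -0.011, 0, 0], [1, -3.5, -0.1, 0.2, 0, 0, 0], [1, -3.5, -0.1, 0.2, 0, 0, 0], [1, -3, -0.1, 0.2, 0, 0, 0], [1, -1.5, 0, 0, 0, 0, 0], [1, 0, 0, 0, 0, 0, 0]]

```text
clock: 3.18
tcp_pos: [0.4615, -0.319, 0.249]
eef_rot: [0.738, 0.675, 0.0, 0.001]
force: [-0.6, -1.1, -0.2]
grip_width: 0.0004
```

```bash
python3 go.py .47,-.303,.15 .47,-.303,.100
```

```text
t 3.18 tcp [ 0.4615 -0.319   0.249 ] F [-0.56 -1.06 -0.16] grip 0.0004 q [-0.31  0.18  0.96  1.69 -0.15  1.35  0.59]
turn [ 0.003  0.001 -0.014]
toolaxes [[0.088, 0.996, -0.001], [0.996, -0.088, 0.003], [0.003, -0.002, -1.0]]
.47,-.303,.15 cm in tool now [1.68 0.68 9.9 ]  in goal axes [1.66 0.73 9.9 ]
.47,-.303,.100 cm in tool now [ 1.69  0.66 14.9 ]  in goal axes [ 1.66  0.73 14.9 ]
```

play_rows:
  plan:
    - [[1, 0.8, 0.3, 2, 0, 0, -0.014], [1, 0.8, 0.2, 2.5, 0, 0, 0], [1, 0, 0, 2.5, 0, 0, 0], [1, 0, 0, 1.5, 0, 0, 0], [1, 0, 0, 0, 0, 0, 0]]

```text
clock: 3.6
tcp_pos: [0.4681, -0.3024, 0.1608]
eef_rot: [0.734, 0.679, 0.001, 0.002]
force: [0.3, 1.0, 0.2]
grip_width: 0.0004
```

```bash
python3 go.py .468,-.303,.150 .468,-.303,.100
python3 - <<'E'
from h import *
o=[cv2.resize(read_camera('top')[0][100:260,190:420],None,fx=3,fy=3), cv2.resize(read_camera('scene')[0][110:250,180:400],None,fx=3,fy=3)]
for i,x in enumerate(o): cv2.imwrite(f'pics/b{i}.png',x[:,:,::-1])
E
```

```text
t 3.6 tcp [ 0.4681 -0.3024  0.1608] F [0.3  0.97 0.16] grip 0.0004 q [-0.3   0.25  0.93  1.81 -0.22  1.18  0.62]
turn [ 0.003  0.001 -0.003]
toolaxes [[0.077, 0.997, -0.001], [0.997, -0.077, 0.003], [0.003, -0.001, -1.0]]
.468,-.303,.150 cm in tool now [-0.06 -0.    1.08]  in goal axes [-0.06 -0.    1.08]
.468,-.303,.100 cm in tool now [-0.05 -0.02  6.08]  in goal axes [-0.06 -0.    6.08]
```

View pics/b0.png

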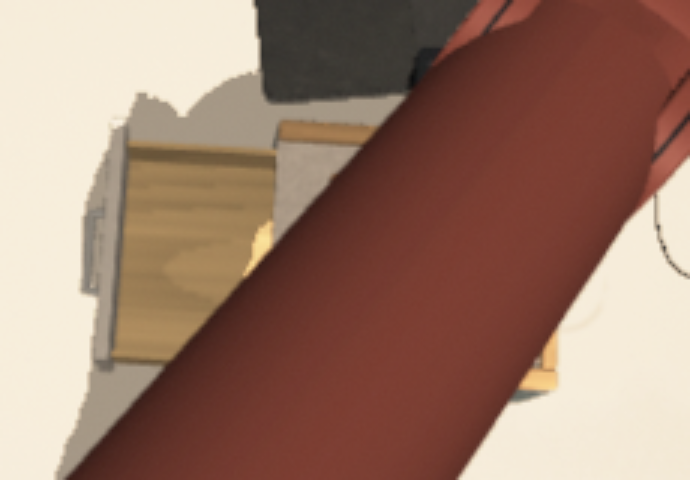

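View pics/b1.png

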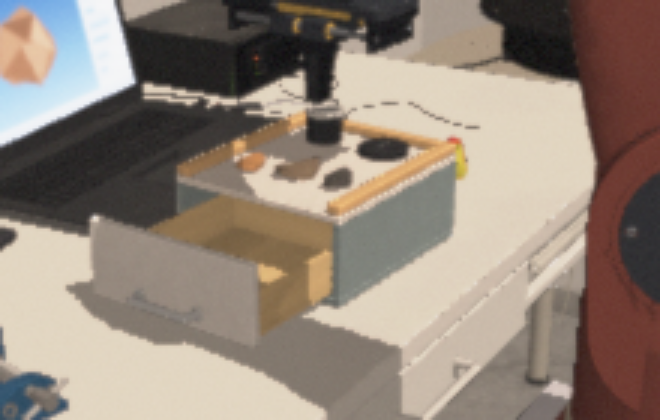

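The top view is blocked by the arm. The scene view shows the closed fingers at about (320,70) in the crop, above the space behind the middle sherd, with the three fragments and the loupe unmoved. I'm descending.

play_rows:
  plan:
    - [[1, 0, 0, 2, 0, 0, 0], [1, 0, 0, 1.5, 0, 0, 0], [1, 0, 0, 1, 0, 0, 0], [1, 0, 0, 0.5, 0, 0, 0], [1, 0, 0, 0, 0, 0, 0]]

```text
clock: 4.12
tcp_pos: [0.4738, -0.3043, 0.1184]
eef_rot: [0.733, 0.68, 0.004, 0.007]
force: [-0.1, 0.4, 0.9]
grip_width: 0.0004
```

```bash
python3 go.py .468,-.303,.100 .478,-.170,.1
```

```text
t 4.12 tcp [ 0.4738 -0.3043  0.1184] F [-0.12  0.39  0.9 ] grip 0.0004 q [-0.27  0.31  0.9   1.86 -0.28  1.09  0.67]
turn [ 0.015  0.004 -0.001]
toolaxes [[0.075, 0.997, -0.004], [0.997, -0.075, 0.015], [0.015, -0.005, -1.0]]
.468,-.303,.100 cm in tool now [ 0.09 -0.62  1.83]  in goal axes [ 0.09 -0.59  1.84]
.478,-.170,.1 cm in tool now [13.43 -0.62  1.78]  in goal axes [13.42 -0.57  1.84]
```

play_rows:
  plan:
    - [[1, 0, -0.3, 0.6, 0.01, 0, 0], [1, 0, -0.3, 0.6, 0.005, 0, 0], [1, 0, 0, 0.4, 0, 0, 0], [1, 0, 0, 0, 0, 0, 0]]

```text
clock: 4.45
tcp_pos: [0.4688, -0.3045, 0.1035]
eef_rot: [0.733, 0.68, -0.001, 0.002]
force: [-1.0, -0.0, -0.4]
grip_width: -0.0
```

```bash
python3 go.py .468,-.303,.100 .478,-.170,.1
```

```text
t 4.45 tcp [ 0.4688 -0.3045  0.1035] F [-1.01 -0.   -0.35] grip -0.0 q [-0.25  0.33  0.89  1.87 -0.29  1.07  0.68]
turn [ 0.002  0.005 -0.001]
toolaxes [[0.075, 0.997, -0.005], [0.997, -0.075, 0.002], [0.001, -0.005, -1.0]]
.468,-.303,.100 cm in tool now [ 0.15 -0.09  0.35]  in goal axes [ 0.14 -0.09  0.35]
.478,-.170,.1 cm in tool now [13.48 -0.09  0.29]  in goal axes [13.48 -0.08  0.35]
```

play_rows:
  plan:
    - [[1, 0, -0.05, 0.3, 0, 0.005, 0], [1, 0.8, 0, 0, 0, 0, 0], [1, 0.8, 0, 0, 0, 0, 0], [1, 0.8, 0, 0, 0, 0, 0], [1, 0.8, 0, 0, 0, 0, 0], [1, 0.8, 0, 0, 0, 0, 0], [1, 0.8, 0, 0, 0, 0, 0], [1, 0.8, 0, 0, 0, 0, 0]]

```text
clock: 5.12
tcp_pos: [0.4727, -0.2443, 0.1009]
eef_rot: [0.734, 0.68, 0.001, 0.001]
force: [0.4, 0.5, -0.2]
grip_width: 0.0003
```

```bash
python3 go.py .478,-.170,.1;python3 - <<'E'
from h import *
cv2.imwrite(f'pics/c1.png',cv2.resize(read_camera('scene')[0][110:250,180:400],None,fx=3,fy=3)[:,:,::-1])
E
```

```text
t 5.12 tcp [ 0.4727 -0.2443  0.1009] F [ 0.45  0.54 -0.2 ] grip 0.0003 q [-0.39  0.26  0.9   1.93 -0.24  1.05  0.54]
turn [ 0.002 -0.    -0.002]
toolaxes [[0.076, 0.997, 0.0], [0.997, -0.076, 0.002], [0.002, 0.0, -1.0]]
.478,-.170,.1 cm in tool now [ 7.44 -0.04  0.1 ]  in goal axes [ 7.44 -0.02  0.09]
```

View pics/c1.png

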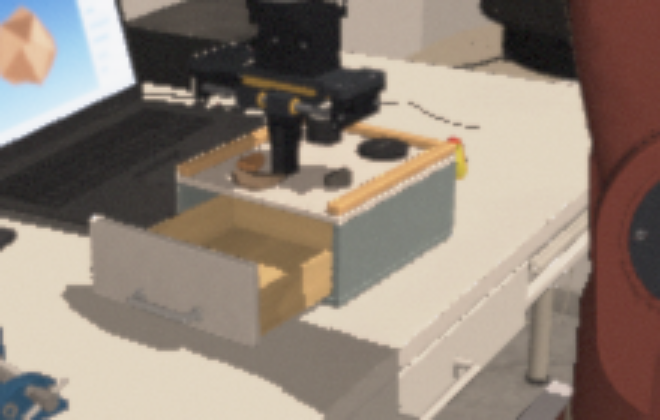

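The finger is at (285,160) with the middle sherd ahead of it at about (258,178), moving toward the lip. The other fragments are unmoved, so I'm continuing.

play_rows:
  plan:
    - [[1, 0.8, 0, 0, 0, 0, 0], [1, 0.8, 0, 0, 0, 0, 0], [1, 0.8, 0, 0, 0, 0, 0], [1, 0.8, 0, 0, 0, 0, 0], [1, 0.8, 0, 0, 0, 0, 0], [1, 0.8, 0, 0, 0, 0, 0], [1, 0.8, 0, 0, 0, 0, 0], [1, 0.8, 0, 0, 0, 0, 0], [1, 0.8, 0, 0, 0, 0, 0], [1, 0, 0, 0, 0, 0, 0]]

```text
clock: 6.0
tcp_pos: [0.4793, -0.1614, 0.101]
eef_rot: [0.732, 0.681, 0.002, 0.0]
force: [-0.1, 0.9, 0.3]
grip_width: 0.0001
```

```bash
python3 go.py .421,-.303,.1;python3 - <<'E'
from h import *
cv2.imwrite(f'pics/c2.png',cv2.resize(read_camera('scene')[0][110:250,180:400],None,fx=3,fy=3)[:,:,::-1])
E
```

```text
t 6.0 tcp [ 0.4793 -0.1614  0.101 ] F [-0.11  0.88  0.29] grip 0.0001 q [-0.55  0.18  0.88  1.99 -0.17  1.03  0.33]
turn [ 0.003 -0.002  0.001]
toolaxes [[0.073, 0.997, 0.002], [0.997, -0.073, 0.003], [0.003, 0.002, -1.0]]
.421,-.303,.1 cm in tool now [-14.54  -4.78   0.06]  in goal axes [-14.55  -4.77   0.1 ]
```

View pics/c2.png

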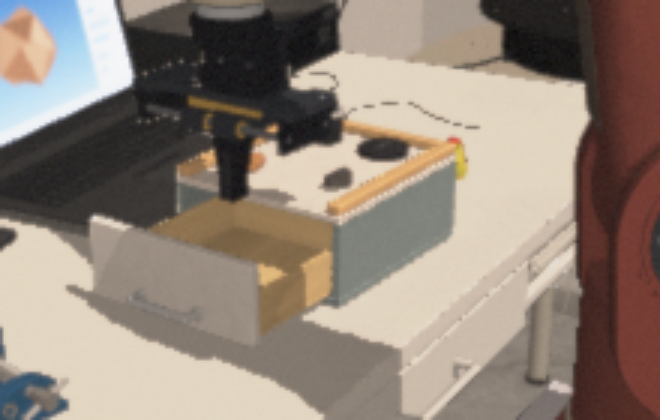

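play_rows:
  plan:
    - [[1, 0, 0, -2.5, 0, 0, 0], [1, 0, 0, -2.5, 0, 0, 0], [1, -2.4, -1, 0, 0, 0, 0], [1, -2.4, -1, 0, 0, 0, 0], [1, -2.4, -1, 0, 0, 0, 0], [1, -2.4, -1, 0, 0, 0, 0], [1, -2.2, -0.8, 0, 0, 0, 0], [1, -1, 0, 0, 0, 0, 0], [1, 0, 0, 0, 0, 0, 0]]

```text
clock: 6.8
tcp_pos: [0.419, -0.2941, 0.1545]
eef_rot: [0.732, 0.681, 0.001, 0.002]
force: [-0.3, 0.6, 0.0]
grip_width: 0.0006
```

```bash
python3 go.py .4175,-.298,.1
```

```text
t 6.8 tcp [ 0.419  -0.2941  0.1545] F [-0.28  0.6   0.01] grip 0.0006 q [-0.4   0.13  1.    1.93 -0.12  1.14  0.58]
turn [0.005 0.001 0.001]
toolaxes [[0.073, 0.997, -0.001], [0.997, -0.073, 0.005], [0.005, -0.001, -1.0]]
.4175,-.298,.1 cm in tool now [-0.39 -0.15  5.45]  in goal axes [-0.4  -0.12  5.45]
```

play_rows:
  plan:
    - [[1, -0.3, -0.2, 1, 0.005, 0, 0], [1, -0.1, -0.1, 1, 0, 0, 0], [1, 0, -0.1, 1, 0.003, 0, 0], [1, 0, -0.1, 1, 0.003, 0, 0], [1, 0, -0.1, 0.8, 0, 0, 0], [1, 0, 0, 0.3, 0, 0, 0], [1, 0, 0, 0, 0, 0, 0]]

```text
clock: 7.38
tcp_pos: [0.4122, -0.2962, 0.0987]
eef_rot: [0.733, 0.681, -0.003, -0.003]
force: [0.6, -0.0, -0.5]
grip_width: 0.0004
```

```bash
python3 go.py .4175,-.298,.1
```

```text
t 7.38 tcp [ 0.4122 -0.2962  0.0987] F [ 0.61 -0.01 -0.52] grip 0.0004 q [-0.34  0.23  0.98  1.99 -0.21  1.04  0.67]
turn [-0.008  0.001  0.001]
toolaxes [[0.073, 0.997, -0.001], [0.997, -0.073, -0.008], [-0.008, -0.0, -1.0]]
.4175,-.298,.1 cm in tool now [-0.14  0.54 -0.14]  in goal axes [-0.14  0.54 -0.13]
```

play_rows:
  plan:
    - [[1, 0, 0.5, -0.15, -0.008, 0, 0], [1, 0.5, 0.05, 0, 0, 0, 0], [1, 0.8, 0, 0, 0, 0, 0], [1, 0.8, 0, 0, 0, 0, 0], [1, 0.8, 0, 0, 0, 0, 0], [1, 0.8, 0, 0, 0, 0, 0], [1, 0.8, 0, 0, 0, 0, 0], [1, 0.8, 0, 0, 0, 0, 0]]

```text
clock: 8.05
tcp_pos: [0.4245, -0.24, 0.1024]
eef_rot: [0.733, 0.68, 0.001, 0.002]
force: [-0.4, -0.2, -0.6]
grip_width: 0.0005
```

```bash
python3 go.py .429,-.160,.1;python3 - <<'E'
from h import *
cv2.imwrite(f'pics/c3.png',cv2.resize(read_camera('scene')[0][110:250,180:400],None,fx=3,fy=3)[:,:,::-1])
E
```

```text
t 8.05 tcp [ 0.4245 -0.24    0.1024] F [-0.42 -0.2  -0.56] grip 0.0005 q [-0.48  0.13  0.98  2.04 -0.13  1.03  0.49]
turn [ 0.005  0.002 -0.   ]
toolaxes [[0.074, 0.997, -0.002], [0.997, -0.074, 0.005], [0.005, -0.002, -1.0]]
.429,-.160,.1 cm in tool now [ 8.01 -0.15  0.22]  in goal axes [ 8.01 -0.14  0.24]
```

View pics/c3.png

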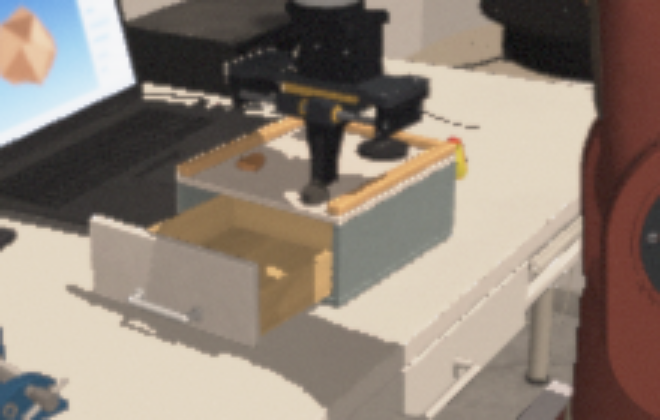

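The flint is directly ahead of the finger at (315,193), near the lip. The orange sherd at (252,162) is unmoved. I'm continuing.

play_rows:
  plan:
    - [[1, 0.8, 0, 0.1, 0, 0, 0], [1, 0.8, 0, 0, 0, 0, 0], [1, 0.8, 0, 0, 0, 0, 0], [1, 0.8, 0, 0, 0, 0, 0], [1, 0.8, 0, 0, 0, 0, 0], [1, 0.8, 0, 0, 0, 0, 0], [1, 0.8, 0, 0, 0, 0, 0], [1, 0.8, 0, 0, 0, 0, 0], [1, 0.8, 0, 0, 0, 0, 0], [1, 0, 0, 0, 0, 0, 0]]

```text
clock: 8.93
tcp_pos: [0.4334, -0.1592, 0.1049]
eef_rot: [0.731, 0.683, 0.006, 0.004]
force: [0.5, 0.4, -0.1]
grip_width: 0.0005
```

```bash
python3 go.py .519,-.295,.1;python3 - <<'E'
from h import *
cv2.imwrite(f'pics/c4.png',cv2.resize(read_camera('scene')[0][110:250,180:400],None,fx=3,fy=3)[:,:,::-1])
E
```

```text
t 8.93 tcp [ 0.4334 -0.1592  0.1049] F [ 0.51  0.39 -0.12] grip 0.0005 q [-0.62  0.02  0.91  2.09 -0.03  1.02  0.23]
turn [ 0.014 -0.003  0.006]
toolaxes [[0.068, 0.998, 0.003], [0.998, -0.068, 0.014], [0.014, 0.002, -1.0]]
.519,-.295,.1 cm in tool now [-12.97   9.46   0.58]  in goal axes [-12.91   9.54   0.49]
```

View pics/c4.png

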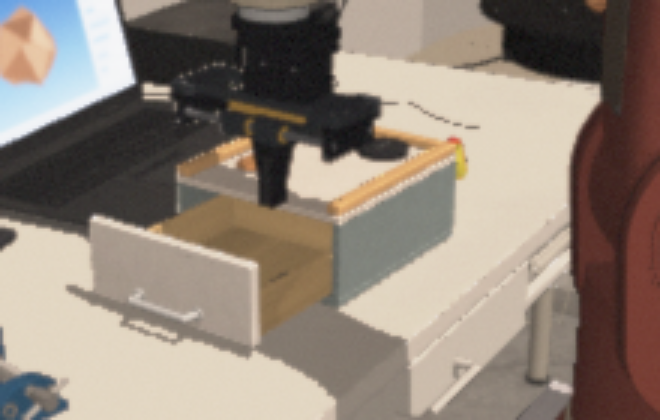

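play_rows:
  plan:
    - [[1, 0, 0, -2.5, 0.014, 0, 0.006], [1, 0, 0, -2.5, 0, 0, 0], [1, -2.2, 1.7, 0, 0, 0, 0], [1, -2.2, 1.7, 0, 0, 0, 0], [1, -2.2, 1.7, 0, 0, 0, 0], [1, -2.2, 1.7, 0, 0, 0, 0], [1, -2, 1.5, 0, 0, 0, 0], [1, -0.8, 0.5, 0, 0, 0, 0], [1, 0, 0, 0, 0, 0, 0]]

```text
clock: 9.73
tcp_pos: [0.5177, -0.2894, 0.1615]
eef_rot: [0.73, 0.683, 0.008, 0.002]
force: [0.1, -0.4, 0.0]
grip_width: 0.0005
```

```bash
python3 go.py .519,-.293,.1
```

```text
t 9.73 tcp [ 0.5177 -0.2894  0.1615] F [ 0.09 -0.42  0.04] grip 0.0005 q [-0.33  0.36  0.96  1.73 -0.33  1.21  0.65]
turn [ 0.014 -0.009  0.007]
toolaxes [[0.067, 0.998, 0.009], [0.998, -0.067, 0.014], [0.015, 0.008, -1.0]]
.519,-.293,.1 cm in tool now [-0.41  0.07  6.14]  in goal axes [-0.35  0.16  6.15]
```

play_rows:
  plan:
    - [[1, -0.4, 0, 1.5, 0.014, -0.009, 0.007], [1, 0, 0, 1.5, 0, 0, 0], [1, 0, 0, 1.2, 0, 0, 0], [1, 0, 0, 0.8, 0, 0, 0], [1, 0, 0, 0.3, 0, 0, 0], [1, 0, 0, 0, 0, 0, 0]]

```text
clock: 10.23
tcp_pos: [0.5164, -0.2947, 0.1069]
eef_rot: [0.734, 0.68, -0.001, 0.001]
force: [0.2, -0.5, 0.2]
grip_width: 0.0005
```

```bash
python3 go.py .519,-.293,.1
```

```text
t 10.23 tcp [ 0.5164 -0.2947  0.1069] F [ 0.15 -0.48  0.24] grip 0.0005 q [-0.29  0.43  0.93  1.78 -0.38  1.12  0.69]
turn [ 0.     0.002 -0.002]
toolaxes [[0.076, 0.997, -0.002], [0.997, -0.076, 0.0], [-0.0, -0.002, -1.0]]
.519,-.293,.1 cm in tool now [0.19 0.24 0.69]  in goal axes [0.19 0.24 0.69]
```

play_rows:
  plan:
    - [[1, 0, 0.2, 0.5, 0, 0, 0], [1, 0.2, 0, 0.2, 0, 0, 0], [1, 0.8, 0, 0, 0, 0, 0], [1, 0.8, 0, 0, 0, 0, 0], [1, 0.8, 0, 0, 0, 0, 0], [1, 0.8, 0, 0, 0, 0, 0], [1, 0.8, 0, 0, 0, 0, 0], [1, 0.8, 0, 0, 0, 0, 0]]

```text
clock: 10.9
tcp_pos: [0.5237, -0.2407, 0.1017]
eef_rot: [0.734, 0.68, 0.001, 0.002]
force: [0.1, -0.2, 0.4]
grip_width: 0.0007
```

```bash
python3 go.py .526,-.160,.1;python3 - <<'E'
from h import *
cv2.imwrite(f'pics/c5.png',cv2.resize(read_camera('scene')[0][110:250,180:400],None,fx=3,fy=3)[:,:,::-1])
E
```

```text
t 10.9 tcp [ 0.5237 -0.2407  0.1017] F [ 0.08 -0.2   0.45] grip 0.0007 q [-0.41  0.39  0.94  1.83 -0.36  1.09  0.58]
turn [ 0.004  0.002 -0.002]
toolaxes [[0.076, 0.997, -0.002], [0.997, -0.076, 0.004], [0.004, -0.002, -1.0]]
.526,-.160,.1 cm in tool now [ 8.07 -0.39  0.16]  in goal axes [ 8.07 -0.37  0.17]
```

View pics/c5.png

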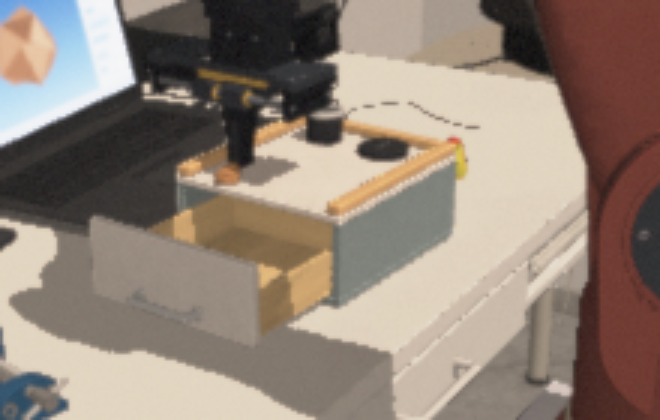

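The orange sherd at (228,174) is ahead of the finger and near the lip. I'm continuing.

play_rows:
  plan:
    - [[1, 0.8, 0, 0.1, 0, 0, 0], [1, 0.8, 0, 0, 0, 0, 0], [1, 0.8, 0, 0, 0, 0, 0], [1, 0.8, 0, 0, 0, 0, 0], [1, 0.8, 0, 0, 0, 0, 0], [1, 0.8, 0, 0, 0, 0, 0], [1, 0.8, 0, 0, 0, 0, 0], [1, 0.8, 0, 0, 0, 0, 0], [1, 0.8, 0, 0, 0, 0, 0], [1, 0, 0, 0, 0, 0, 0]]

```text
clock: 11.78
tcp_pos: [0.5303, -0.1575, 0.1004]
eef_rot: [0.732, 0.681, 0.001, 0.001]
force: [0.4, -0.4, 0.7]
grip_width: 0.0007
```

```bash
python3 go.py .49,.03,.19;python3 - <<'E'
from h import *
cv2.imwrite(f'pics/c6.png',cv2.resize(read_camera('scene')[0][110:250,180:400],None,fx=3,fy=3)[:,:,::-1])
E
```

```text
t 11.78 tcp [ 0.5303 -0.1575  0.1004] F [ 0.4  -0.37  0.73] grip 0.0007 q [-0.58  0.34  0.94  1.89 -0.31  1.07  0.41]
turn [ 0.004 -0.     0.001]
toolaxes [[0.073, 0.997, 0.0], [0.997, -0.073, 0.004], [0.004, -0.0, -1.0]]
.49,.03,.19 cm in tool now [18.41 -5.35 -8.98]  in goal axes [18.4  -5.41 -8.96]
```

View pics/c6.png

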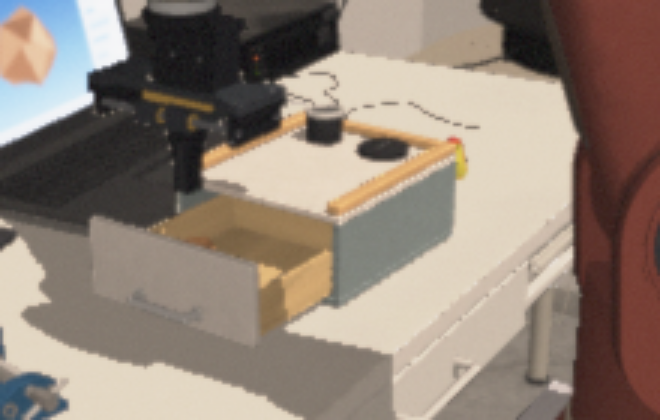

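The top is clear, and the orange sherd is in the drawer at about (200,242). I'm raising the tool and moving out in front of the drawer.

play_rows:
  plan:
    - [[1, 0, 0, -3, 0, 0, 0], [1, 0, 0, -3, 0, 0, 0], [1, 1, -0.3, -2, 0, 0, 0], [1, 3, -0.9, 0, 0, 0, 0], [1, 3, -0.9, 0, 0, 0, 0], [1, 3, -0.9, 0, 0, 0, 0], [1, 3, -0.9, 0, 0, 0, 0], [1, 3, -0.9, 0, 0, 0, 0], [1, 2, -0.5, 0, 0, 0, 0], [1, 0, 0, 0, 0, 0, 0]]

```text
clock: 12.67
tcp_pos: [0.489, 0.0248, 0.184]
eef_rot: [0.737, 0.676, 0.001, 0.003]
force: [1.0, 0.1, -1.0]
grip_width: 0.0007
```

```bash
python3 go.py .487,.01,.065 ;python3 - <<'E'
from h import *
p,d=read_camera('top'); np.savez('top1.npz',p=p,d=d)
cv2.imwrite(f'pics/d0.png',cv2.resize(p[100:260,190:420],None,fx=3,fy=3)[:,:,::-1])
E
```

```text
t 12.67 tcp [0.489  0.0248 0.184 ] F [ 0.95  0.06 -1.04] grip 0.0007 q [-1.01 -0.    0.88  1.94  0.01  1.2  -0.22]
turn [ 0.006  0.003 -0.013]
toolaxes [[0.087, 0.996, -0.003], [0.996, -0.087, 0.006], [0.006, -0.003, -1.0]]
.487,.01,.065 cm in tool now [-1.46 -0.14 11.9 ]  in goal axes [-1.49 -0.09 11.9 ]
```

View pics/d0.png

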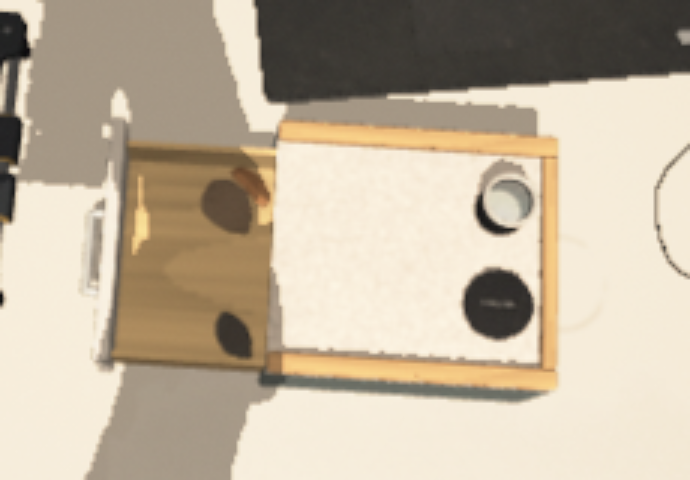

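All three fragments are in the drawer: the large sherd at crop (228,205), the orange one at (252,185) looking tilted, and the flint at (235,335). I'm checking the orange sherd's height.

Run:
```python
from h import *
z=np.load('top1.npz');P=cloud('top',z['d']);print((P[152:172,264:282,2]*1000).round().astype(int)); print((P[205:220,262:275,2]*1000).round().astype(int).max())
```

```text
[[  46   49   49   45   42   45   49   50   51   49   51   52   51   51
    52   53   55   54]
 [  38   37   39   39   37   37   37   41   39   42   41   44   42   41
    44   44   46   43]
 [  28   28   31   31   30   29   30   28   34   36   35   35   33   36
    35   36   38   38]
 [  19   20   22   19   22   23   19   22   23   28   26   24   28   24
    26   26 1007   28]
 [  17   21   20   16   34   31   29   27   21   17   19   18   20   21
    17   22   22   19]
 [  21   16   20   31   38   40   37   30   27   28   18   16   19   20
    20   20   17   21]
 [  15   19   19   35   38   40   40   37   32   31   23   18   17   19
    21   18   19   18]
 [  22   15   23   35   35   39   40   41   37   32   30   28   21   20
    13   17   23   89]
 [  28   31   29   18   19   37   38   40   42   37   36   29   25   21
    17   19   21   91]
 [  31   30   32   32   33   18   36   40   39   44   36   33   28   25
    19   22   19   92]
 [  30   30   35 1007   29   31   17   38   37   39   39   37   33   29
    25   16   20   96]
 [  35   33   30   31   33   33   35 1007   39   41   44   39   38   33
    26   16   18   98]
 [  32   30   33   34   31   31   30   34   40   40   40   41   38   34
    28   18   19   94]
 [  33   30   33   32   32   33   31   31   35   40   42   38   42   37
    33   29   17   95]
 [  35   31   31   31   34   35   33   31   31   20   36   39   38   38
    34   27   18   94]
 [  29   28   32   34   32   30   31   31   35   22   20   37   36   33
    34   31   18   99]
 [  26   32   34   30   33   32   30   34   30   21   20   18   36   33
    30   20   18   98]
 [  30   29   30   32   31   33   36   32   31   19   19   18   20   30
    19   19   16   94]
 [  31   32   33   33   32   32 1007   32   29   26   23   20   21   16
    21   19   19   96]
 [  29   34   29   28   32   31   29   28   29   33   18   18   20   21
    19   18   19   97]]
61
```

Their tops are at most 44 mm, so they pass under the opening. I'm descending in front of the panel.

play_rows:
  plan:
    - [[1, -0.4, 0, 2.5, 0.006, 0, -0.013], [1, -0.4, 0, 2.5, 0, 0, 0], [1, 0, 0, 2.5, 0, 0, 0], [1, 0, 0, 2, 0, 0, 0], [1, 0, 0, 1.5, 0, 0, 0], [1, 0, 0, 0, 0, 0, 0]]

```text
clock: 13.22
tcp_pos: [0.4923, 0.0063, 0.0721]
eef_rot: [0.736, 0.677, 0.001, 0.004]
force: [-0.2, -0.5, -0.2]
grip_width: 0.0004
```

```bash
python3 go.py .487,-.03,.065 ;python3 - <<'E'
from h import *
cv2.imwrite(f'pics/d1.png',cv2.resize(read_camera('scene')[0][110:250,180:400],None,fx=3,fy=3)[:,:,::-1])
E
```

```text
t 13.22 tcp [0.4923 0.0063 0.0721] F [-0.24 -0.54 -0.19] grip 0.0004 q [-0.92  0.2   0.91  2.06 -0.19  0.96 -0.  ]
turn [ 0.007  0.003 -0.008]
toolaxes [[0.082, 0.997, -0.003], [0.997, -0.082, 0.007], [0.007, -0.004, -1.0]]
.487,-.03,.065 cm in tool now [-3.66 -0.24  0.72]  in goal axes [-3.66 -0.26  0.71]
```

View pics/d1.png

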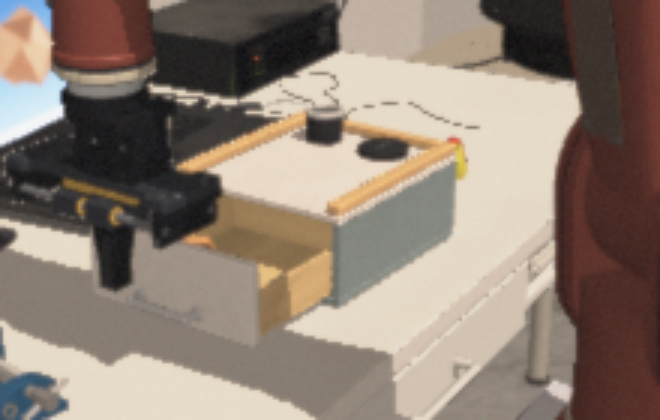

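The fingers are in front of the panel, above the pull, at (115,260), and clear of it. I'm pushing gently.

play_rows:
  plan:
    - [[1, -0.8, -0.1, 0.3, 0.007, 0.003, -0.008], [1, -0.8, -0.1, 0.2, 0, 0, 0], [1, -0.8, 0, 0, 0, 0, 0], [1, -0.8, 0, 0, 0, 0, 0], [1, -0.6, 0, 0, 0, 0, 0], [1, -0.5, 0, 0, 0, 0, 0], [1, -0.5, 0, 0, 0, 0, 0], [1, -0.6, 0, 0, 0, 0, 0], [1, -0.7, 0, 0, 0, 0, 0], [1, -0.7, 0, 0, 0, 0, 0]]

```text
clock: 14.1
tcp_pos: [0.4888, -0.0685, 0.0738]
eef_rot: [0.734, 0.679, 0.004, 0.002]
force: [-0.1, 1.3, -1.0]
grip_width: 0.0004
```

```bash
python3 go.py .475,-.162,.065
```

```text
t 14.1 tcp [ 0.4888 -0.0685  0.0738] F [-0.05  1.31 -0.97] grip 0.0004 q [-0.8   0.21  0.94  2.05 -0.21  0.97  0.17]
turn [ 0.008 -0.003 -0.004]
toolaxes [[0.078, 0.997, 0.003], [0.997, -0.078, 0.008], [0.009, 0.002, -1.0]]
.475,-.162,.065 cm in tool now [-9.43 -0.65  0.85]  in goal axes [-9.42 -0.68  0.88]
```

Contact is at about 1.3 N, and the drawer is moving.

play_rows:
  plan:
    - [[1, -0.8, 0, 0, 0.004, 0, 0], [1, -0.8, 0, 0, 0, 0, 0], [1, -0.8, 0, 0, 0, 0, 0], [1, -0.8, 0, 0, 0, 0, 0], [1, -0.8, 0, 0, 0, 0, 0], [1, -0.8, 0, 0, 0, 0, 0], [1, -0.8, 0, 0, 0, 0, 0], [1, -0.7, 0, 0, 0, 0, 0], [1, -0.6, 0, 0, 0, 0, 0], [1, -0.5, 0, 0, 0, 0, 0]]

```text
clock: 14.93
tcp_pos: [0.4825, -0.1512, 0.0738]
eef_rot: [0.734, 0.679, 0.002, 0.001]
force: [0.4, 2.3, 1.3]
grip_width: 0.0006
```

```bash
python3 go.py .475,-.162,.065;python3 - <<'E'
from h import *
cv2.imwrite(f'pics/d2.png',cv2.resize(read_camera('scene')[0][110:250,180:400],None,fx=3,fy=3)[:,:,::-1])
E
```

```text
t 14.93 tcp [ 0.4825 -0.1512  0.0738] F [0.41 2.25 1.34] grip 0.0006 q [-0.63  0.25  0.96  2.02 -0.25  0.98  0.38]
turn [ 0.004 -0.002 -0.004]
toolaxes [[0.078, 0.997, 0.002], [0.997, -0.078, 0.004], [0.005, 0.002, -1.0]]
.475,-.162,.065 cm in tool now [-1.14 -0.67  0.87]  in goal axes [-1.13 -0.67  0.88]
```

View pics/d2.png

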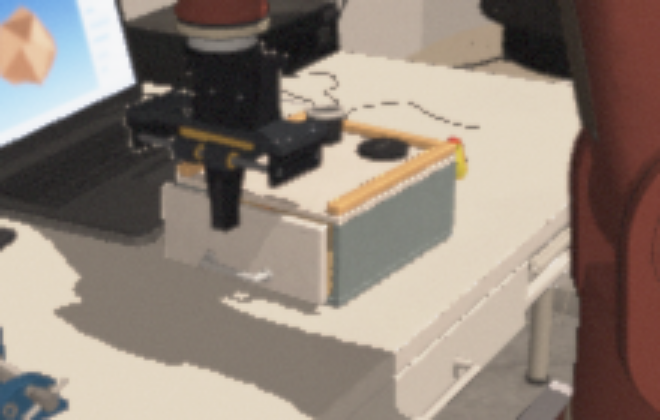

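The drawer is nearly shut, about 12 mm open, with the force still low. Next come small steps over the detent.

play_rows:
  plan:
    - [[1, -0.4, 0, 0, 0, 0, 0], [1, -0.4, 0, 0, 0, 0, 0], [1, -0.4, 0, 0, 0, 0, 0], [1, -0.4, 0, 0, 0, 0, 0]]

```text
clock: 15.32
tcp_pos: [0.4815, -0.1634, 0.0737]
eef_rot: [0.733, 0.68, 0.004, -0.002]
force: [-1.1, 3.1, 2.9]
grip_width: 0.0003
```

```bash
python3 go.py .475,-.164,.065
```

```text
t 15.32 tcp [ 0.4815 -0.1634  0.0737] F [-1.13  3.12  2.94] grip 0.0003 q [-0.59  0.27  0.96  2.01 -0.27  0.99  0.42]
turn [ 0.002 -0.009 -0.001]
toolaxes [[0.075, 0.997, 0.009], [0.997, -0.075, 0.002], [0.003, 0.009, -1.0]]
.475,-.164,.065 cm in tool now [-0.12 -0.64  0.87]  in goal axes [-0.11 -0.64  0.87]
```

play_rows:
  plan:
    - [[1, -0.4, 0, 0, 0, 0, 0], [1, -0.4, 0, 0, 0, 0, 0], [1, -0.4, 0, 0, 0, 0, 0]]

```text
clock: 15.57
tcp_pos: [0.4813, -0.1659, 0.0736]
eef_rot: [0.731, 0.682, 0.008, -0.009]
force: [-2.8, 17.0, 12.3]
grip_width: 0.0007
```

```bash
python3 go.py .475,-.164,.065;python3 - <<'E'
from h import *
p,d=read_camera('scene')
cv2.imwrite(f'pics/d3.png',cv2.resize(p[110:250,180:400],None,fx=3,fy=3)[:,:,::-1])
P=cloud('scene',d);x=np.array([-.074,-.9973,0])
for u,v in [(270,200),(265,195),(275,195),(282,198)]: print(p[v,u],P[v,u].round(4),'ahead of lip mm',((P[v,u]-[.475,-.186,0])@x*1000).round(1))
E
```

```text
t 15.57 tcp [ 0.4813 -0.1659  0.0736] F [-2.83 17.02 12.27] grip 0.0007 q [-0.57  0.27  0.95  2.   -0.29  1.    0.46]
turn [-0.002 -0.024  0.005]
toolaxes [[0.069, 0.997, 0.024], [0.998, -0.069, -0.002], [-0.0, 0.024, -1.0]]
.475,-.164,.065 cm in tool now [ 0.12 -0.64  0.87]  in goal axes [ 0.14 -0.64  0.86]
[216 206 195] [ 0.4381 -0.1634  0.0309] ahead of lip mm -19.8
[154 141 131] [ 0.4629 -0.1752  0.0367] ahead of lip mm -9.9
[169 155 143] [ 0.4268 -0.173   0.0457] ahead of lip mm -9.4
[165 152 139] [ 0.4027 -0.1722  0.0421] ahead of lip mm -8.4
```

View pics/d3.png

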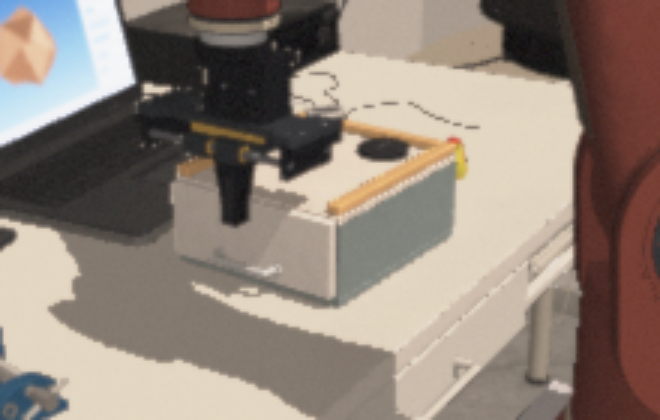

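At 17 N against the hard stop the drawer is home: the panel sits flush and shows no gap. I'm backing off and lifting.

play_rows:
  plan:
    - [[1, 0.5, 0, 0, 0, -0.02, 0], [1, 1, 0, 0, 0, 0, 0], [1, 2, 0, 0, 0, 0, 0], [1, 2.5, 0, -0.5, 0, 0, 0], [1, 2.5, 0, -2, 0, 0, 0], [1, 2.5, 0, -2.5, 0, 0, 0], [1, 2.5, 0, -2.5, 0, 0, 0], [1, 2.5, 0, -2.5, 0, 0, 0], [1, 1.5, 0, -1, 0, 0, 0], [1, 0, 0, 0, 0, 0, 0]]

```text
clock: 16.45
tcp_pos: [0.492, 0.0146, 0.1873]
eef_rot: [0.732, 0.681, -0.001, -0.001]
force: [0.0, -0.2, -0.0]
grip_width: 0.0004
```

```bash
python3 go.py
python3 - <<'E'
from h import *
p,d=read_camera('top'); np.savez('top2.npz',p=p,d=d); cv2.imwrite('pics/e0.png',cv2.resize(p[100:290,70:420],None,fx=2.2,fy=2.2)[:,:,::-1])
p,_=read_camera('scene'); cv2.imwrite('pics/e1.png',p[:,:,::-1])
P=cloud('top',d);Z=P[...,2];vv,uu=np.mgrid[:384,:512]
hsv=cv2.cvtColor(p,cv2.COLOR_RGB2HSV)
o=np.load('top0.npz');
for nm,(a,b,c,e) in dict(cabtop=(150,220,285,372),brush=(205,262,78,160)).items():
    print(nm,'changed px',(np.abs(np.load('top2.npz')['p'][a:b,c:e].astype(int)-o['p'][a:b,c:e]).sum(2)>90).sum())
r_=(uu>255)&(uu<285)&(vv>140)&(vv<235)&(Z>.085)&(Z<.1)
q=P[r_];x=np.array([-.074,-.9973,0]);print('front edge rel lip mm',np.percentile((q-[.475,-.186,0])@x*1000,[0,2,10]).round(1))
E
```

```text
t 16.45 tcp [0.492  0.0146 0.1873] F [ 0.01 -0.16 -0.02] grip 0.0004 q [-1.    0.01  0.91  1.92 -0.01  1.22 -0.17]
turn [-0.004 -0.     0.002]
toolaxes [[0.072, 0.997, 0.0], [0.997, -0.072, -0.004], [-0.004, 0.0, -1.0]]
cabtop changed px 782
brush changed px 4636
front edge rel lip mm [-12.6 -12.3 -10.7]
```

View pics/e0.png

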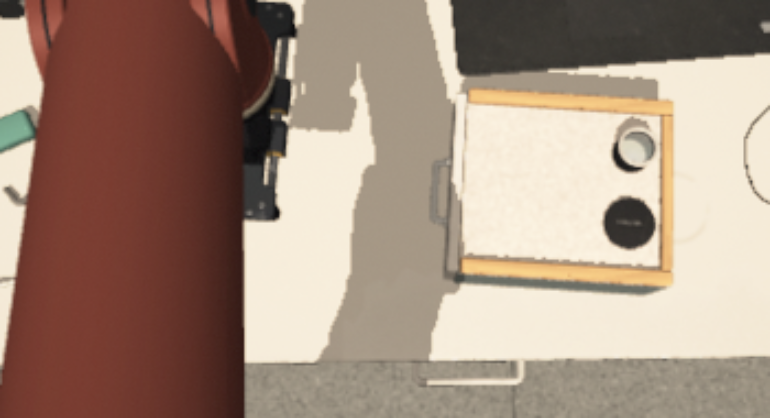

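View pics/e1.png

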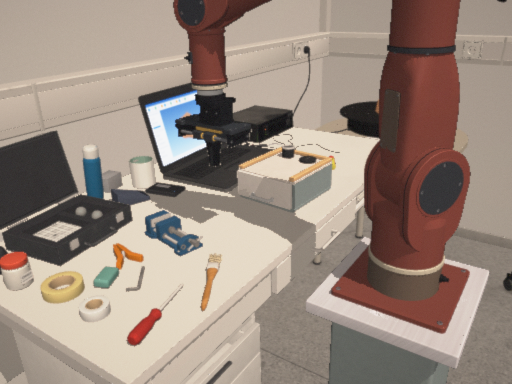

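The drawer's outer face is 12.6 mm in front of the cabinet face, which matches the 12.5 mm expected when home. The loupe and lens cap stand where they were, the brush is at (210,280) in the scene view as at the start, and the arm is clear.

```bash
python3 -c "
from cell import r
print(r.close_job())"
```

```text
the job is handed in; nothing more can be done
None
```

I swept all three fragments off the cabinet top into the open drawer, one at a time with closed fingers. I then pushed the drawer shut at about 0.1 m/s, over the detent to its stop, and handed the job in at about 16.5 s. No verdict was reported.

- **Fragments:** Before closing, the top view showed all three in the drawer. The orange sherd was tilted against the large one. The two sherds reached no higher than about 44 mm above the desk, so they clear the opening. I could not see them once the drawer was shut.
- **Drawer:** Its front face measured 12.6 mm in front of the cabinet face, against 12.5 mm when home. The force at the stop was about 17 N along the push and 12 N vertically.
- **Things to leave alone:** By eye, the loupe and lens cap look unmoved in both views, and the brush looks unmoved in the scene view. My pixel-difference check told me nothing: the arm hid the brush from the top camera, and clearing the fragments changed the cabinet top.
- **Arm:** It ended clear of everything, with the force reading near zero.

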